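# Pack the dispensing caddy

## Robot

A 6-joint arm with a two-finger parallel gripper is mounted at the origin on a cart in front of the work surface, level with it; the furniture and walls round the work are solid. World frame = base frame: x ahead of the robot, y to its left, z up, the work surface at z = 0. Lengths are in m, angles in rad, forces in N, time in s.
With the tool pointing down it reaches from about 0.375 to 0.9 m from the base axis. Payload 3.1 kg.
Tool frame: the origin (TCP) lies at the very end of the fingers, on their centre line; the grasp point (between the pads) lies 19 mm behind it; z points along the fingers, y is the line along which they close (so a half turn about z gives the same grasp; the last joint's range is limited). The gripper opens to 87 mm and grips with 3 to 60 N. Pads are 19 mm wide; open, the fingers measure 117 mm over their backs; the gripper's body (75 mm by 190 mm) begins 51 mm behind the grasp point.
Start: joints at [1.056, 0.527, 1.433, -0, 1.181, -0.178], TCP at [0.207, 0.59, 0.223] pointing down, gripper open.
Joint ranges: [-3.08, 3.08], [-0.75, 2.2], [0.22, 2.44], [-1.43, 4.57], [0, 2.65], [-2.85, 2.85]. Speed limits (rad/s): [2.79, 2.79, 3.14, 3.14, 3.14, 3.14].

## Interface

Orientations are given as a unit quaternion [x, y, z, w].
In Python, from rig import robot gives the robot as it stands. The module is installed in compiled form; this text tells all that it offers.
- The arm moves only by the tool play_rows, never from a script. Its argument "steps" is one flat list of numbers, 5 for each row, row after row: the opening, from -1 (shut) to 1 (fully open), then the shift along the tool's x, y, z as a fraction of full scale, then the turn about the tool's z as a fraction of full scale. In form: [claw, tx, ty, tz, twist, claw, tx, ty, tz, twist, ...]. A call has exactly 10 rows; each row shifts and turns the commanded pose from where the row before left it, along the tool's axes as they then stand; what a row does not reach is not made up. Full scale, the value 1, is 0.03 m for a shift and 0.1 rad for a turn. A row lasts 1/10 s, in which the tool goes at most 50 mm and 8.59 degrees, less where a joint would pass 70% of its speed; a pose out of reach is approached as far as the arm can. A call with a number of a shift or a turn outside -1 to 1 is refused whole. A call with a gripper value outside its range is refused whole. The fingers move at their own pace and stop on an object; "grip_force" is the grip in N (left out, the last holds). Time passes only in rows, so rows that do not move let the fingers close, or fill a call up. It gives the time, the measured TCP pose, the force, the opening and the grip force at its end, in the units of the state.
- robot.get_obs(): the state, without advancing time (a new reading comes with each control period).
- robot.camera(name): name is "side" or "top"; returns a dict with "image" (400x640x3 uint8, red, green, blue), "mtx" (3x3 intrinsics, pixels), "D" ([k1, k2, p1, p2, k3] as OpenCV has them; the pictures are not rectified), "rvec" (rotation vector, rad) and "tvec" (3), from world to camera coordinates, as OpenCV has them. Camera axes: x right, y down, z forward; pixel columns grow to the right and rows downward; lengths in m; the calibration is good to about 2 mm. A picture is of the moment at which its call begins. There is no depth.
- robot.hand_in(): hands the job in; it is judged then, once.
The state is a dict: "time": time; "q": joint angles; "joint_velocities": joint speeds; "joint_torque": joint torques, N m; "position": TCP position; "tool_rot": TCP orientation; "ft_force": force on the tool from outside, world axes, zero at the start; "moment": the same for the moment, N m; "grip_width": finger opening in m; "grip_force": force on a finger pad.
Only numpy, scipy, OpenCV 4.12 (cv2) and the standard library are available. Lean on these libraries where they do the work, as an engineer would, in place of code of your own. Each camera call takes 0.05 s, during which the arm holds its last target. There are 200 camera calls.

## Task

Pack the wooden caddy for the dispensing counter: put the wooden hand stamp, the larger brass weight, the green-capped spice jar and the blue-and-white porcelain jar each into its own foam pocket (red floor for the stamp, yellow for the weight, green for the green-capped jar, blue for the porcelain jar). Each must stand upright with its foot fully down on the pocket floor; the stamp goes in only with its long foot along the long pocket. Leave the brown-capped jar and the smaller brass weight standing where they are.

Things in the scene. Friction and masses are not known exactly. Their poses are not given: they have to be found in the camera images.
- stamp: wooden hand stamp, 69 mm high, 60 g: oblong foot 44 mm (along its y) x 22 mm (along its x), 12 mm high; thin neck; round knob 27 mm across from 33 to 69 mm height, by which it is gripped. Origin: centre of its underside; z up along its axis. It may go into its pocket either way round (half a turn is the same). Belongs in the red pocket.
- weight_large: the larger of two brass balance weights, 200 g nominal: round body 36 mm across, 31 mm high, with a knob 20 mm across on top, 42 mm high in all. Origin: centre of its underside; z up along its axis. Belongs in the yellow pocket.
- jar_green_cap: round glass spice jar with an green cap (round pale patch on its top), 45 mm across, 106 mm high (cap from 85 mm up), about 110 g, closed. Origin: centre of its underside; z up along its axis. Belongs in the green pocket.
- porcelain_jar: small blue-and-white porcelain jar, solid to the grip as a plain cylinder 58 mm across, 76 mm high, about 150 g. Origin: centre of its underside; z up along its axis. Belongs in the blue pocket.
- jar_brown_cap: look-alike to be left alone: round glass spice jar with a dark brown cap (small green patch on its top), 44 mm across, 105 mm high. Origin: centre of its underside; z up along its axis.
- weight_small: look-alike to be left alone: the smaller brass balance weight, 23 mm across, 28 mm high with its knob. Origin: centre of its underside; z up along its axis.
- pocket_stamp: black foam block, 94 mm square, one of four in a wooden caddy (206 mm square, rim 36 mm above the table), all fixed. Oblong pocket, red floor, 54 mm along y x 32 mm along x, 15 mm deep. Origin: middle of the block's underside, 6 mm above the table, under the pocket's centre; pocket floor 8 mm and mouth 23 mm above it. x, y along the block's edges, z up.
- pocket_weight: black foam block, 94 mm square, one of four in a wooden caddy (206 mm square, rim 36 mm above the table), all fixed. It has a round pocket with a yellow floor, 50 mm across, 15 mm deep. Origin: middle of the block's underside, 6 mm above the table, under the pocket's centre; pocket floor 8 mm and mouth 23 mm above it. x, y along the block's edges, z up.
- pocket_green_jar: black foam block, 94 mm square, one of four in a wooden caddy (206 mm square, rim 36 mm above the table), all fixed. It has a round pocket with a green floor, 59 mm across, 15 mm deep. Origin: middle of the block's underside, 6 mm above the table, under the pocket's centre; pocket floor 8 mm and mouth 23 mm above it. x, y along the block's edges, z up.
- pocket_porcelain_jar: black foam block, 94 mm square, one of four in a wooden caddy (206 mm square, rim 36 mm above the table), all fixed. It has a round pocket with a blue floor, 73 mm across, 15 mm deep. Origin: middle of the block's underside, 6 mm above the table, under the pocket's centre; pocket floor 8 mm and mouth 23 mm above it. x, y along the block's edges, z up.
Mind the look-alikes: they are no part of the job. What is shaped like the jar_green_cap but orange or purple is not meant. Of the things shaped like the stamp, the wooden one is meant.

How it is judged:
At the end, for the whole second after the job is handed in: Stamp, larger weight, green-capped and porcelain jar stand in their own pockets: within 12 mm of centre, foot within 5 mm of its floor, tilt under 0.12 rad, stamp within 0.3 rad of its pocket, released, at rest; brown-capped jar and smaller weight upright, within 25 mm of their start (horizontal distance between stamp and pocket_stamp below 0.012 m and z of stamp in the frame of pocket_stamp below 0.013 m and angle between each of stamp, weight_large, jar_green_cap, porcelain_jar's own z axis and vertical below 0.12 rad and linear speed of each of stamp, weight_large, jar_green_cap, porcelain_jar below 0.02 m/s and horizontal distance between weight_large and pocket_weight below 0.012 m and z of weight_large in the frame of pocket_weight below 0.013 m and horizontal distance between jar_green_cap and pocket_green_jar below 0.012 m and z of jar_green_cap in the frame of pocket_green_jar below 0.013 m and horizontal distance between porcelain_jar and pocket_porcelain_jar below 0.012 m and z of porcelain_jar in the frame of pocket_porcelain_jar below 0.013 m and angle between the x axis of stamp and the x axis of pocket_stamp, either way round below 0.3 rad and distance of each of jar_brown_cap, weight_small from where it was at the start of the episode below 0.025 m and angle between each of jar_brown_cap, weight_small's own z axis and vertical below 0.15 rad); the robot touches nothing.
It fails at once if a look-alike was carried off or knocked over (distance of any of jar_brown_cap, weight_small from where it was at the start of the episode above 0.03 m or angle between any of jar_brown_cap, weight_small's own z axis and vertical above 0.5 rad).
It also fails if it takes over 128 s, if anything falls off the work surface, if the arm or the gripper's body presses on something with over 40 N, if the wrist force passes 120 N, or if a joint passes its speed limit or range.

## Working session

There is one attempt and no reset: what is moved stays moved. The work goes in short steps, Python scripts to look and compute and a tool call to move; the robot and the scene stay as the last step left them, time stands still between calls to the robot, and variables do not carry over. Pictures are saved under pics/ and viewed, at most 14 in all, crops included, and the job is handed in when it is done.

Besides the shell and the picture viewer there is one more tool, called after "Call:" as a command line: name --argument value ..., lists and objects as JSON in quotes. play_rows: Moves the arm, as the interface text tells. Shift numbers are shares of 0.03 m and turn numbers shares of 0.1 rad, none past 1 either way. Its arguments: {"type":"object","properties":{"steps":{"type":"array"},"grip_force":{"type":"number"}},"required":["steps"]}

```bash
mkdir -p pics
python3 - <<'E'
from rig import robot
import cv2,numpy as np
for n in("side","top"):
    c=robot.camera(n); cv2.imwrite(f"pics/{n}0.png",c["image"][:,:,::-1])
    R=cv2.Rodrigues(c["rvec"])[0]; print(n,c["mtx"].tolist(),c["D"],(-R.T@c["tvec"].ravel()).round(3),R.round(2).tolist())
print(robot.get_obs())
E
```

```text
side [[445.7572269363125, 0.0, 313.4720062177887], [0.0, 445.7572269363125, 197.68065236715998], [0.0, 0.0, 1.0]] [-0.00769618  0.          0.          0.          0.        ] [-0.069 -0.853  0.708] [[0.83, -0.56, 0.0], [-0.3, -0.45, -0.84], [0.47, 0.69, -0.54]]
top [[414.70248569704273, 0.0, 324.69959601010623], [0.0, 414.70248569704273, 196.53641360047214], [0.0, 0.0, 1.0]] [-0.02127445  0.          0.          0.          0.        ] [ 0.312 -0.035  1.229] [[0.02, -1.0, 0.01], [-0.99, -0.02, -0.16], [0.16, -0.01, -0.99]]
{'time': 0.1, 'q': array([ 1.05550251e+00,  5.28386028e-01,  1.43373249e+00, -1.67031012e-05,
        1.18141114e+00, -1.78518241e-01]), 'joint_velocities': array([-0.0016152 , -0.00183984, -0.00188612,  0.00153088,  0.00058026,
       -0.00115909]), 'joint_torque': array([-4.06849231e-04, -4.40987027e+01, -1.77150929e+01,  6.34813774e-02,
        5.32367360e-02, -4.11276721e-05]), 'position': array([0.20619478, 0.58932799, 0.22167487]), 'tool_rot': array([ 1.67589944e-01,  9.85856314e-01, -9.13430385e-04, -3.22016494e-04]), 'ft_force': array([ 0.05228123, -0.60844992, -0.39423853]), 'moment': array([ 0.04884045,  0.01467137, -0.01570819]), 'grip_force': 0.0, 'grip_width': 0.08701554328659497}
```

View pics/top0.png

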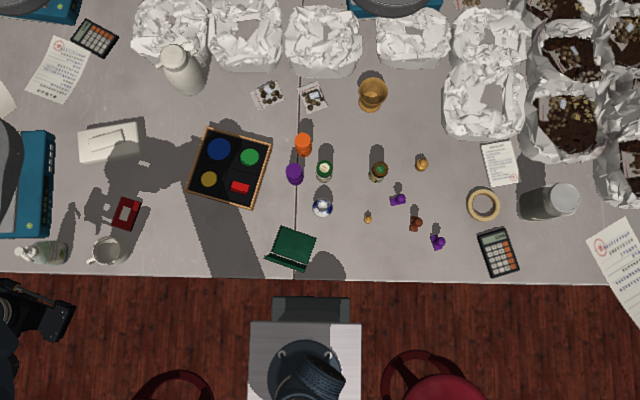

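View pics/side0.png

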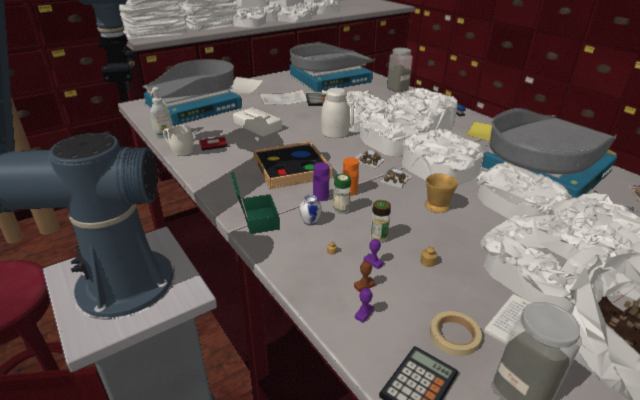

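Top view: the green-capped jar with the pale patch is at (325,170). The others of its shape are brown (378,170), orange (303,142) and purple (294,173). The wooden stamp is at (416,223), between purple stamps at (398,199) and (438,241). The large weight is at (421,163), the small one at (368,218), and the porcelain jar at (322,207). Caddy pockets: blue (219,149), green (250,157), yellow (208,179), red (240,187). I'll confirm these with crops.

Run:
```python
import cv2
a=cv2.imread("pics/top0.png");b=cv2.imread("pics/side0.png")
f=lambda im,x,y,w,h,s,n:cv2.imwrite(n,cv2.resize(im[y:y+h,x:x+w],None,fx=s,fy=s,interpolation=cv2.INTER_CUBIC))
f(a,280,130,180,130,4.4,"pics/c1.png");f(a,180,120,100,95,6,"pics/c2.png");f(b,240,135,210,195,3,"pics/c3.png")
```

```text
(no output)
```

View pics/c1.png

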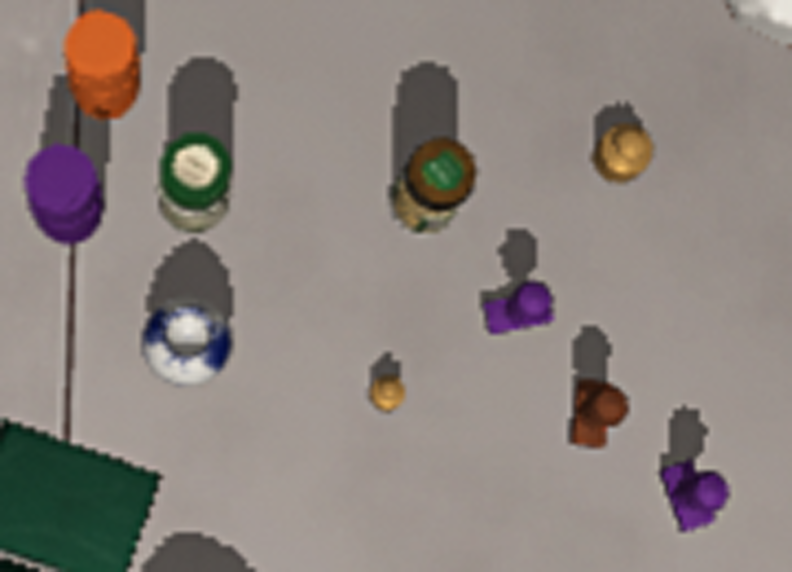

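View pics/c2.png

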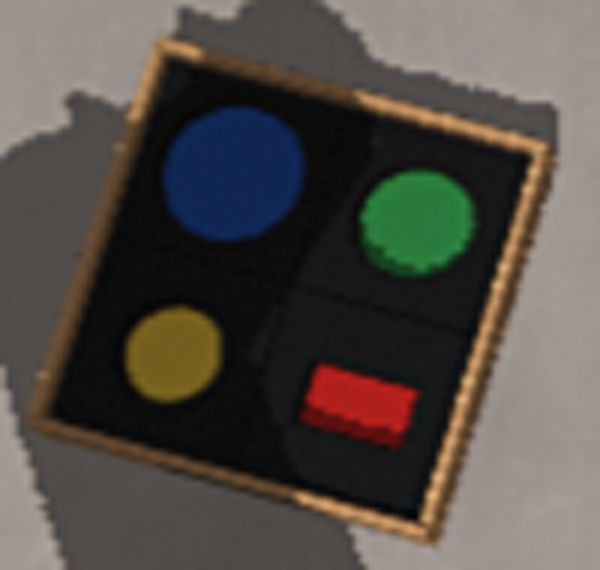

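View pics/c3.png

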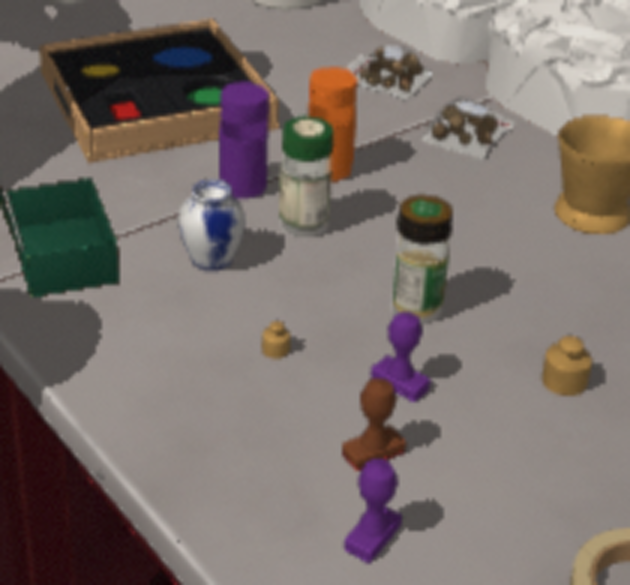

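Crops confirm each: green cap with pale patch in c1 (195,168), brown cap with green patch (443,171), brown wooden stamp (600,410) between two purple ones, large weight (623,152), small weight (387,390), porcelain (188,344). Next I triangulate the points and fit the caddy and stamp yaw.

```bash
cat > h.py <<'E'
import cv2,numpy as np
from scipy.optimize import least_squares
from rig import robot
def cams():
    return {n:robot.camera(n) for n in("top","side")}
def proj(c,P): return cv2.projectPoints(np.float64(P).reshape(-1,1,3),c["rvec"],c["tvec"],c["mtx"],c["D"])[0].reshape(-1,2)
def atz(c,uv,z):
    n=cv2.undistortPoints(np.float64(uv).reshape(-1,1,2),c["mtx"],c["D"]).reshape(-1,2)
    R=cv2.Rodrigues(c["rvec"])[0]; o=-R.T@c["tvec"].ravel(); d=np.c_[n,np.ones(len(n))]@R
    return o+d*((z-o[2])/d[:,2])[:,None]
def tri(C,a,b):
    r=least_squares(lambda P:np.r_[proj(C["top"],P)[0]-a,proj(C["side"],P)[0]-b],[.4,-.1,.05])
    return r.x,np.abs(r.fun).max()
E
python3 - <<'E'
from h import *
C=cams()
u=lambda p,o,s:np.array(o)+(np.array(p)+.5)/s-.5
T=lambda p:u(p,(280,130),4.4);K=lambda p:u(p,(180,120),6);S=lambda p:u(p,(240,135),3)
for n,a,b in [("green",(195,168),(307,128)),("brown",(443,171),(425,208)),("orange",(102,40),(332,79)),("purple",(63,178),(244,93)),("porc",(187,325),(212,188)),("WL",(628,140),(571,345)),("ws",(390,382),(278,327)),("stamp",(606,404),(378,402)),("p1",(535,300),(405,333)),("p2",(711,490),(378,482))]:
    x,e=tri(C,T(a),S(b));print(n,x.round(4),e.round(2))
# caddy fit
tc=np.array([K(p) for p in[(160,40),(551,148),(435,540),(32,425)]])
sc=np.array([S(p) for p in[(208,22),(275,98),(92,158),(43,47)]])
L=.103*np.array([[1,1],[1,-1],[-1,-1],[-1,1]])
def W(p,l,z):
    c,s=np.cos(p[2]),np.sin(p[2]); q=np.array(l)@np.array([[c,s],[-s,c]])+p[:2]; return np.c_[q,np.full(len(q),z)]
for m in(1,2,3):
  f=lambda p:np.r_[(proj(C["top"],W(p,L,.036))-tc).ravel()*(m&1),(proj(C["side"],W(p,L,.036))-sc).ravel()*(m>>1)]
  r=least_squares(f,[.4,.25,-.25]);print(m,r.x.round(4),np.abs(r.fun).max().round(2))
  p=r.x
for n,l in[("blue",(1,1)),("green",(1,-1)),("yellow",(-1,1)),("red",(-1,-1))]: print(n,W(p,[.047*np.array(l)],.014)[0].round(4),(W(p,[.047*np.array(l)],.014)))
hsv={n:cv2.cvtColor(C[n]["image"],cv2.COLOR_RGB2HSV) for n in C}
top=hsv["top"]; 
for n,lo,hi in[("blue",(100,100,40),(125,255,255)),("green",(50,100,40),(85,255,255)),("yellow",(18,100,60),(35,255,255)),("red",(0,150,120),(8,255,255))]:
    m=cv2.inRange(top,lo,hi); m[:,:190]=0;m[:,266:]=0;m[:135]=0;m[205:]=0
    k,lab,st,ce=cv2.connectedComponentsWithStats(m);i=1+st[1:,4].argmax();print(n,st[i,4],atz(C["top"],[ce[i]],.014)[0].round(4))
# stamp yaw fit by silhouette
G={}
for n,(x0,y0,x1,y1) in{"top":(405,212,428,236),"side":(350,258,380,294)}.items():
    h=hsv[n]; m=((h[...,0]<12)|(h[...,0]>172))&(h[...,1]>110); z=np.zeros(m.shape,bool);z[y0:y1,x0:x1]=m[y0:y1,x0:x1];G[n]=z;print(n,z.sum())
s=4
def iou(p):
    t=0
    for n in C:
        img=np.zeros((400*s,640*s),np.uint8); pt=[]
        def hull(P): cv2.fillConvexPoly(img,cv2.convexHull(((proj(C[n],P)+.5)*s).astype(np.int32)),1)
        f=W(p,[[.011,.022],[.011,-.022],[-.011,-.022],[-.011,.022]],0);g=f.copy();g[:,2]=.012;hull(np.r_[f,g])
        a=np.linspace(0,6.3,24);
        P=[]
        for z,r in[(.033,.006),(.038,.0105),(.045,.013),(.051,.0135),(.057,.013),(.064,.0105),(.069,.004)]:P+= [[p[0]+r*np.cos(t_),p[1]+r*np.sin(t_),z] for t_ in a]
        hull(P); hull([[p[0]+.005*np.cos(t_),p[1]+.005*np.sin(t_),z] for t_ in a for z in(.01,.036)])
        b=cv2.resize(img.astype(np.float32),(640,400),interpolation=cv2.INTER_AREA); m=G[n].astype(float)
        t+=np.minimum(b,m).sum()/np.maximum(b,m).sum()
    return t
from itertools import product
x,_=tri(C,T((606,404)),S((378,402)))
best=max(((iou((x[0]+dx,x[1]+dy,w)),dx,dy,w) for dx,dy,w in product(np.arange(-.006,.0061,.003),np.arange(-.006,.0061,.003),np.arange(-1.5,1.6,.15))))
print(best)
_,dx,dy,w=best
print(max(((iou((x[0]+a,x[1]+b,c)),x[0]+a,x[1]+b,c) for a,b,c in product(dx+np.arange(-.002,.0021,.001),dy+np.arange(-.002,.0021,.001),w+np.arange(-.15,.16,.03)))))
E
```

```text
green [ 0.5779 -0.0425  0.1075] 0.02
brown [ 0.5795 -0.1989  0.1074] 0.14
orange [0.6585 0.0198 0.106 ] 0.85
purple [0.5685 0.0407 0.1083] 0.31
porc [ 0.4804 -0.0388  0.0771] 0.73
WL [ 0.6204 -0.334   0.0375] 0.25
ws [ 0.4531 -0.1748  0.0248] 0.61
stamp [ 0.4397 -0.3128  0.0528] 0.23
p1 [ 0.5061 -0.2661  0.0558] 0.41
p2 [ 0.3848 -0.3784  0.0578] 0.38
1 [ 0.5901  0.2373 -0.2469] 0.81
2 [ 0.5838  0.2279 -0.2152] 5.08
3 [ 0.589   0.2358 -0.2361] 6.93
blue [0.6456 0.2705 0.014 ] [[0.64564249 0.27050982 0.014     ]]
green [0.6237 0.1791 0.014 ] [[0.62365799 0.17911681 0.014     ]]
yellow [0.5542 0.2925 0.014 ] [[0.55424948 0.29249432 0.014     ]]
red [0.5323 0.2011 0.014 ] [[0.53226498 0.20110131 0.014     ]]
blue 417 [0.6521 0.2767 0.014 ]
green 279 [0.6291 0.183  0.014 ]
yellow 198 [0.5589 0.3004 0.014 ]
red 121 [0.5385 0.2063 0.014 ]
top 140
side 307
(np.float64(1.595666108953377), np.float64(0.0), np.float64(0.0), np.float64(1.4999999999999982))
(np.float64(1.6108872333633082), np.float64(0.43974789417135307), np.float64(-0.3118027275911663), np.float64(1.5599999999999983))
```

```bash
cat >> h.py <<'E'
def plan(pts,claw,f=.9):
    """from the measured pose through [x,y,z,psi(None=keep)]; prints rows per call"""
    o=robot.get_obs(); p=o["position"].copy(); a,b=o["tool_rot"][:2]; psi=np.arctan2(b*b-a*a,2*a*b)
    rows=[]
    for q in pts:
        q=list(q); tp=psi if q[3] is None else q[3]
        n=max(1,int(np.ceil(max(np.linalg.norm(np.array(q[:3])-p)/.03/f,abs(tp-psi)/.1/f)-.02)))
        P0,s0=p.copy(),psi
        for i in range(1,n+1):
            g=P0+(np.array(q[:3])-P0)*i/n; gs=s0+(tp-s0)*i/n
            ex=np.array([-np.sin(psi),np.cos(psi)]); y=np.array([np.cos(psi),np.sin(psi)])
            x=np.array([-y[1],y[0]]); d=g-p
            v=np.round(np.array([d[:2]@x,d[:2]@y,-d[2]])/.03,2); t=round(-(gs-psi)/.1,2)
            p=p+np.r_[x*v[0]*.03+y*v[1]*.03,-v[2]*.03]; psi-=t*.1
            rows.append([claw,*v,t])
    while len(rows)%10: rows.append([claw,0,0,0,0])
    for i in range(0,len(rows),10): print("["+", ".join(",".join(f"{k:g}" for k in r) for r in rows[i:i+10])+"]")
E
python3 - <<'E'
from h import *
C=cams()
S=lambda p:np.array((240,135))+(np.array(p)+.5)/3-.5
T=lambda p:np.array((280,130))+(np.array(p)+.5)/4.4-.5
print("porc belly",atz(C["top"],[T((187.5,344))],.042))
def W(p,l,z):
    c,s=np.cos(p[2]),np.sin(p[2]); q=np.array(l)@np.array([[c,s],[-s,c]])+p[:2]; return np.c_[q,np.full(len(q),z)]
hsv={n:cv2.cvtColor(C[n]["image"],cv2.COLOR_RGB2HSV) for n in C}
a=np.linspace(0,2*np.pi,48,endpoint=False);circ=np.c_[np.cos(a),np.sin(a)]
pk={"blue":((1,1),circ*.0365,(100,100,30),(125,255,255)),"green":((1,-1),circ*.0295,(50,90,30),(85,255,255)),"yellow":((-1,1),circ*.025,(18,90,40),(35,255,255)),"red":((-1,-1),np.array([[.016,.027],[.016,-.027],[-.016,-.027],[-.016,.027]]),(0,140,60),(8,255,255))}
win={"top":(190,135,266,205),"side":(260,145,313,175)}
M={}
for n in C:
    x0,y0,x1,y1=win[n]
    for k,v in pk.items():
        m=cv2.inRange(hsv[n],v[2],v[3]);z=np.zeros_like(m);z[y0:y1,x0:x1]=m[y0:y1,x0:x1]
        if n=="side" and k in("green","yellow","blue") : 
            if k=="green": continue
        num,lab,st,ce=cv2.connectedComponentsWithStats(z)
        if num<2: continue
        i=1+st[1:,4].argmax();M[n,k]=(ce[i],st[i,4])
def cen(p,n,k):
    l,s,_,_=pk[k];pts=[proj(C[n],W(p,s+.047*np.array(l),z)).astype(np.float32) for z in(.014,.029)]
    ar,poly=cv2.intersectConvexConvex(*[cv2.convexHull(q) for q in pts]);m=cv2.moments(poly);return np.array([m["m10"],m["m01"]])/m["m00"],ar
for views in(("top",),("side",),("top","side")):
    r=least_squares(lambda p:np.concatenate([cen(p,*nk)[0]-M[nk][0] for nk in M if nk[0] in views]),[.59,.237,-.245],diff_step=1e-4)
    print(views,r.x.round(4),r.fun.round(2))
print({nk:(M[nk][1],round(cen(r.x,*nk)[1])) for nk in M})
p=r.x
for k in pk: print(k,W(p,[.047*np.array(pk[k][0])],.014)[0].round(4))
plan([(.44,.36,.22,.9),(.52,.0,.2,0),(.4397,-.3118,.16,-.8)],.38)
E
```

```text
porc belly [[ 0.47496338 -0.04066001  0.042     ]]
('top',) [ 0.5922  0.2401 -0.247 ] [ 0.25  0.35 -0.51  0.3   0.5  -0.18 -0.24 -0.44]
('side',) [ 0.5926  0.2428 -0.2497] [-0.2   0.21  0.21  0.12 -0.02 -0.28]
('top', 'side') [ 0.592   0.2406 -0.2482] [ 0.12  0.4  -0.65  0.38  0.32 -0.15 -0.43 -0.37  0.    0.5   0.39  0.44
  0.22  0.07]
{('top', 'blue'): (np.int32(435), 404), ('top', 'green'): (np.int32(290), 265), ('top', 'yellow'): (np.int32(212), 190), ('top', 'red'): (np.int32(181), 171), ('side', 'blue'): (np.int32(125), 86), ('side', 'yellow'): (np.int32(48), 26), ('side', 'red'): (np.int32(49), 36)}
blue [0.6491 0.2746 0.014 ]
green [0.626  0.1835 0.014 ]
yellow [0.558  0.2977 0.014 ]
red [0.5349 0.2066 0.014 ]
[0.38,-0.76,-0.36,0.01,0.26, 0.38,-0.77,-0.34,0,0.25, 0.38,-0.78,-0.31,0.01,0.26, 0.38,-0.78,-0.3,0,0.26, 0.38,-0.79,-0.28,0.01,0.25, 0.38,-0.8,-0.26,0,0.26, 0.38,-0.81,-0.24,0.01,0.26, 0.38,-0.81,-0.21,0.01,0.26, 0.38,-0.82,-0.2,0,0.25, 0.38,-0.82,-0.17,0.01,0.26]
[0.38,-0.83,-0.15,0,0.26, 0.38,-0.83,-0.14,0.01,0.25, 0.38,-0.83,-0.11,0,0.26, 0.38,-0.68,-0.55,0.05,0.64, 0.38,-0.72,-0.51,0.05,0.65, 0.38,-0.75,-0.46,0.04,0.64, 0.38,-0.77,-0.41,0.05,0.64, 0.38,-0.8,-0.36,0.05,0.64, 0.38,-0.82,-0.31,0.05,0.65, 0.38,-0.84,-0.26,0.04,0.64]
[0.38,-0.86,-0.2,0.05,0.64, 0.38,-0.86,-0.15,0.05,0.65, 0.38,-0.88,-0.09,0.05,0.64, 0.38,-0.87,-0.03,0.05,0.64, 0.38,-0.88,0.02,0.04,0.64, 0.38,-0.87,0.08,0.05,0.65, 0.38,-0.87,0.14,0.05,0.64, 0.38,-0.87,-0.22,0.11,0.67, 0.38,-0.88,-0.17,0.11,0.66, 0.38,-0.88,-0.11,0.11,0.67]
[0.38,-0.9,-0.04,0.11,0.67, 0.38,-0.89,0.01,0.12,0.66, 0.38,-0.89,0.07,0.11,0.67, 0.38,-0.89,0.14,0.11,0.67, 0.38,-0.87,0.19,0.11,0.66, 0.38,-0.86,0.24,0.11,0.67, 0.38,-0.84,0.31,0.11,0.67, 0.38,-0.82,0.36,0.11,0.66, 0.38,-0.79,0.41,0.11,0.67, 0.38,0,0,0,0]
```

Pockets agree between views to about 2 mm. Moving toward the stamp.

Call:
play_rows --steps '[0.38, -0.76, -0.36, 0.01, 0.26, 0.38, -0.77, -0.34, 0, 0.25, 0.38, -0.78, -0.31, 0.01, 0.26, 0.38, -0.78, -0.3, 0, 0.26, 0.38, -0.79, -0.28, 0.01, 0.25, 0.38, -0.8, -0.26, 0, 0.26, 0.38, -0.81, -0.24, 0.01, 0.26, 0.38, -0.81, -0.21, 0.01, 0.26, 0.38, -0.82, -0.2, 0, 0.25, 0.38, -0.82, -0.17, 0.01, 0.26]' --grip_force 15

```text
time: 1.3
position: [0.3869, 0.4124, 0.2208]
tool_rot: [0.293, 0.956, 0.0, 0.0]
ft_force: [1.2, -0.3, -0.2]
grip_width: 0.06
grip_force: 0.0
```

Call:
play_rows --steps '[0.38, -0.83, -0.15, 0, 0.26, 0.38, -0.83, -0.14, 0.01, 0.25, 0.38, -0.83, -0.11, 0, 0.26, 0.38, -0.68, -0.55, 0.05, 0.64, 0.38, -0.72, -0.51, 0.05, 0.65, 0.38, -0.75, -0.46, 0.04, 0.64, 0.38, -0.77, -0.41, 0.05, 0.64, 0.38, -0.8, -0.36, 0.05, 0.64, 0.38, -0.82, -0.31, 0.05, 0.65, 0.38, -0.84, -0.26, 0.04, 0.64]'

```text
time: 2.3
position: [0.4802, 0.1791, 0.2106]
tool_rot: [0.533, 0.846, 0.0, 0.0]
ft_force: [0.0, -0.7, 0.7]
grip_width: 0.0603
grip_force: 0.0
```

Call:
play_rows --steps '[0.38, -0.86, -0.2, 0.05, 0.64, 0.38, -0.86, -0.15, 0.05, 0.65, 0.38, -0.88, -0.09, 0.05, 0.64, 0.38, -0.87, -0.03, 0.05, 0.64, 0.38, -0.88, 0.02, 0.04, 0.64, 0.38, -0.87, 0.08, 0.05, 0.65, 0.38, -0.87, 0.14, 0.05, 0.64, 0.38, -0.87, -0.22, 0.11, 0.67, 0.38, -0.88, -0.17, 0.11, 0.66, 0.38, -0.88, -0.11, 0.11, 0.67]'

```text
time: 3.3
position: [0.4997, -0.0787, 0.1904]
tool_rot: [0.775, 0.632, 0.0, 0.0]
ft_force: [0.1, -0.4, -0.3]
grip_width: 0.0601
grip_force: 0.0
```

Call:
play_rows --steps '[0.38, -0.9, -0.04, 0.11, 0.67, 0.38, -0.89, 0.01, 0.12, 0.66, 0.38, -0.89, 0.07, 0.11, 0.67, 0.38, -0.89, 0.14, 0.11, 0.67, 0.38, -0.87, 0.19, 0.11, 0.66, 0.38, -0.86, 0.24, 0.11, 0.67, 0.38, -0.84, 0.31, 0.11, 0.67, 0.38, -0.82, 0.36, 0.11, 0.66, 0.38, -0.79, 0.41, 0.11, 0.67, 0.38, 0, 0, 0, 0]'

```text
time: 4.3
position: [0.4396, -0.315, 0.1603]
tool_rot: [0.927, 0.374, 0.0, 0.001]
ft_force: [-0.3, 0.5, 0.1]
grip_width: 0.06
grip_force: 0.0
```

Run:
```python
from h import *
o=robot.get_obs();print(o["time"],o["position"],o["grip_width"],o["q"])
plan([(.4397,-.3118,.033,-.8)],.38,.6)
```

```text
4.3 [ 0.43963265 -0.31500104  0.16029631] 0.0600418599864787 [-8.28013665e-01  4.99347621e-01  1.70822181e+00 -8.93748389e-04
  9.31691363e-01 -2.33813652e-02]
[0.38,0.01,-0.01,0.53,-0.01, 0.38,0.01,-0.01,0.53,-0, 0.38,0.01,-0.01,0.53,-0.01, 0.38,0.01,-0.01,0.53,-0, 0.38,0.01,-0.01,0.53,-0.01, 0.38,0.01,-0.01,0.53,-0, 0.38,0.01,-0.01,0.53,-0.01, 0.38,0.01,-0.01,0.53,-0, 0.38,0,0,0,0, 0.38,0,0,0,0]
```

Call:
play_rows --steps '[0.38, 0.01, -0.01, 0.53, -0.01, 0.38, 0.01, -0.01, 0.53, 0, 0.38, 0.01, -0.01, 0.53, -0.01, 0.38, 0.01, -0.01, 0.53, 0, 0.38, 0.01, -0.01, 0.53, -0.01, 0.38, 0.01, -0.01, 0.53, 0, 0.38, 0.01, -0.01, 0.53, -0.01, 0.38, 0.01, -0.01, 0.53, 0, 0.38, 0, 0, 0, 0, 0.38, 0, 0, 0, 0]'

```text
time: 5.3
position: [0.44, -0.3075, 0.0334]
tool_rot: [0.926, 0.378, -0.0, -0.0]
ft_force: [0.1, 0.1, -0.3]
grip_width: 0.06
grip_force: 0.0
```

Call:
play_rows --steps '[-1, 0, 0, 0, 0, -1, 0, 0, 0, 0, -1, 0, 0, 0, 0, -1, 0, 0, 0, 0, -1, 0, 0, 0, 0, -1, 0, 0, 0, 0, -1, 0, 0, 0, 0, -1, 0, 0, 0, 0, -1, 0, 0, -0.3, 0, -1, 0, 0, -0.5, 0]'

```text
time: 6.3
position: [0.4388, -0.307, 0.0568]
tool_rot: [0.926, 0.378, -0.001, -0.002]
ft_force: [0.2, -0.3, -0.2]
grip_width: 0.0246
grip_force: 14.9
```

Run:
```python
from h import *
o=robot.get_obs();print(o["time"],o["position"],o["grip_width"],o["grip_force"])
c=robot.camera("side");cv2.imwrite("pics/s1.png",cv2.resize(c["image"][200:330,290:450,::-1],None,fx=4,fy=4))
plan([(.45,-.3,.2,-.5),(.5,-.05,.2,.2),(.5349,.2066,.16,.53)],-1)
```

```text
6.3 [ 0.43878668 -0.30698775  0.05679044] 0.024591712229422864 14.907067359017674
[-1,0.07,0.01,-0.78,-0.49, -1,0.07,0.01,-0.78,-0.5, -1,0.07,0.01,-0.78,-0.49, -1,0.07,0.01,-0.79,-0.49, -1,0.07,0.02,-0.78,-0.5, -1,0.07,0.03,-0.78,-0.49, -1,0.81,-0.25,0,-0.7, -1,0.83,-0.2,0,-0.7, -1,0.84,-0.14,0,-0.7, -1,0.84,-0.08,0,-0.7]
[-1,0.85,-0.02,0,-0.7, -1,0.85,0.04,0,-0.7, -1,0.84,0.1,0,-0.7, -1,0.84,0.16,0,-0.7, -1,0.82,0.22,0,-0.7, -1,0.8,0.27,0,-0.7, -1,0.82,0.28,0.13,-0.33, -1,0.8,0.32,0.14,-0.33, -1,0.8,0.33,0.13,-0.33, -1,0.78,0.37,0.13,-0.33]
[-1,0.77,0.39,0.14,-0.33, -1,0.76,0.41,0.13,-0.33, -1,0.74,0.44,0.13,-0.33, -1,0.73,0.46,0.14,-0.33, -1,0.71,0.49,0.13,-0.33, -1,0.7,0.51,0.13,-0.33, -1,0,0,0,0, -1,0,0,0,0, -1,0,0,0,0, -1,0,0,0,0]
```

View pics/s1.png

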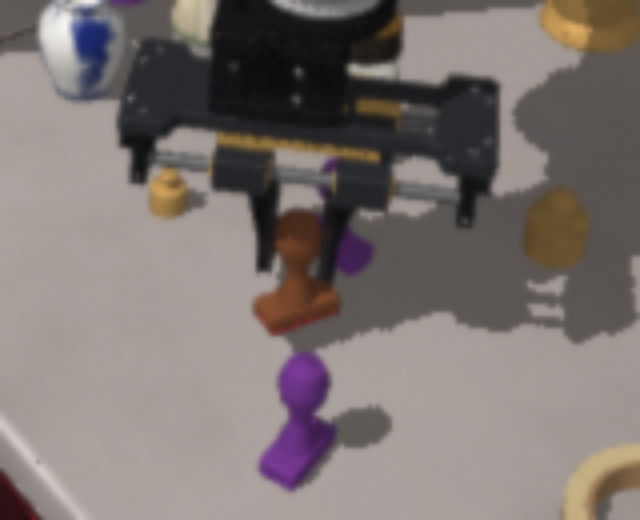

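The stamp is lifted, hanging upright between the fingers (knob at crop (298,235), foot (297,305)). On to above the red pocket.

Call:
play_rows --steps '[-1, 0.07, 0.01, -0.78, -0.49, -1, 0.07, 0.01, -0.78, -0.5, -1, 0.07, 0.01, -0.78, -0.49, -1, 0.07, 0.01, -0.79, -0.49, -1, 0.07, 0.02, -0.78, -0.5, -1, 0.07, 0.03, -0.78, -0.49, -1, 0.81, -0.25, 0, -0.7, -1, 0.83, -0.2, 0, -0.7, -1, 0.84, -0.14, 0, -0.7, -1, 0.84, -0.08, 0, -0.7]'

```text
time: 7.35
position: [0.4691, -0.1986, 0.1979]
tool_rot: [0.78, 0.626, -0.0, -0.0]
ft_force: [-0.1, 0.8, -0.5]
grip_width: 0.0242
grip_force: 14.9
```

Call:
play_rows --steps '[-1, 0.85, -0.02, 0, -0.7, -1, 0.85, 0.04, 0, -0.7, -1, 0.84, 0.1, 0, -0.7, -1, 0.84, 0.16, 0, -0.7, -1, 0.82, 0.22, 0, -0.7, -1, 0.8, 0.27, 0, -0.7, -1, 0.82, 0.28, 0.13, -0.33, -1, 0.8, 0.32, 0.14, -0.33, -1, 0.8, 0.33, 0.13, -0.33, -1, 0.78, 0.37, 0.13, -0.33]'

```text
time: 8.35
position: [0.5132, 0.0539, 0.1818]
tool_rot: [0.58, 0.815, -0.0, -0.0]
ft_force: [0.4, 0.3, -0.2]
grip_width: 0.0241
grip_force: 14.9
```

Call:
play_rows --steps '[-1, 0.77, 0.39, 0.14, -0.33, -1, 0.76, 0.41, 0.13, -0.33, -1, 0.74, 0.44, 0.13, -0.33, -1, 0.73, 0.46, 0.14, -0.33, -1, 0.71, 0.49, 0.13, -0.33, -1, 0.7, 0.51, 0.13, -0.33, -1, 0, 0, 0, 0, -1, 0, 0, 0, 0, -1, 0, 0, 0, 0, -1, 0, 0, 0, 0]'

```text
time: 9.35
position: [0.5346, 0.2057, 0.1582]
tool_rot: [0.498, 0.867, -0.0, -0.0]
ft_force: [-0.2, 0.2, -0.9]
grip_width: 0.0246
grip_force: 14.9
```

Run:
```python
from h import *
o=robot.get_obs();print(o["time"],o["position"],o["grip_width"],o["grip_force"])
plan([(.5334,.2091,.075,.53)],-1,.5)
```

```text
9.35 [0.53463314 0.20568631 0.15818243] 0.024607232134049604 14.906765887280926
[-1,0.02,0,0.46,-0, -1,0.02,0.01,0.46,-0, -1,0.02,0,0.47,-0.01, -1,0.02,0,0.46,0, -1,0.02,0.01,0.46,-0, -1,0.02,0,0.46,-0, -1,0,0,0,0, -1,0,0,0,0, -1,0,0,0,0, -1,0,0,0,0]
```

Call:
play_rows --steps '[-1, 0.02, 0, 0.46, 0, -1, 0.02, 0.01, 0.46, 0, -1, 0.02, 0, 0.47, 0, -1, 0.02, 0, 0.46, 0, -1, 0.02, 0.01, 0.46, 0, -1, 0.02, 0, 0.46, 0, -1, 0, 0, 0, 0, -1, 0, 0, 0, 0, -1, 0, 0, 0, 0, -1, 0, 0, 0, 0]'

```text
time: 10.35
position: [0.534, 0.2103, 0.0756]
tool_rot: [0.497, 0.868, 0.001, 0.001]
ft_force: [-0.1, -0.9, -0.8]
grip_width: 0.0243
grip_force: 14.9
```

Run:
```python
from h import *
C=cams();print(robot.get_obs()["position"])
import numpy as np
z=robot.get_obs()["position"][2]-.032
A=C["side"]["image"][:,:,::-1].copy()
for zz,col in((z,(255,255,0)),(z+.012,(0,255,255)),(.029,(255,0,255))):
    c,s=np.cos(-.2482),np.sin(-.2482);w=(.016,.027) if zz==.029 else(.011,.022)
    P=[[.5349+c*i*w[0]-s*j*w[1],.2066+s*i*w[0]+c*j*w[1],zz] for i,j in((1,1),(1,-1),(-1,-1),(-1,1))]
    im=A[130:200,250:330] 
    if zz==z: big=cv2.resize(im,None,fx=8,fy=8,interpolation=cv2.INTER_CUBIC)
    q=((proj(C["side"],P)-[250,130]+.5)*8).astype(np.int32);cv2.polylines(big,[q],True,col,1)
cv2.imwrite("pics/s2.png",big)
```

```text
[0.53383179 0.21024041 0.07558546]
```

View pics/s2.png

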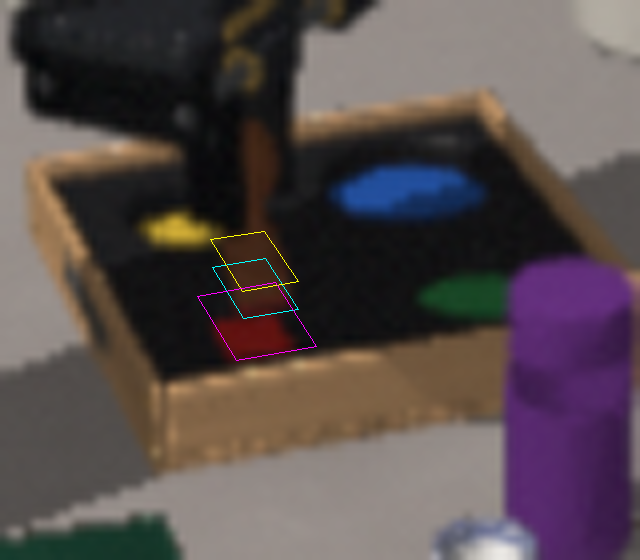

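The side view shows the foot matching the expected outline (crop (255,265)), aligned with the pocket outline. Lowering.

Call:
play_rows --steps '[-1, -0.03, 0, 0.12, 0, -1, 0, 0, 0.12, 0, -1, 0, 0, 0.12, 0, -1, 0, 0, 0.12, 0, -1, 0, 0, 0.12, 0, -1, 0, 0, 0.12, 0, -1, 0, 0, 0.12, 0, -1, 0, 0, 0.11, 0, -1, 0, 0, 0, 0, -1, 0, 0, 0, 0]'

```text
time: 11.45
position: [0.5347, 0.2097, 0.0465]
tool_rot: [0.497, 0.868, 0.001, 0.001]
ft_force: [-0.6, 1.3, 2.9]
grip_width: 0.0242
grip_force: 14.7
```

Call:
play_rows --steps '[0.3, 0, 0, 0, 0, 0.3, 0, 0, 0, 0, 0.3, 0, 0, 0, 0, 0.3, 0, 0, 0, 0, 0.3, 0, 0, -0.3, 0, 0.3, 0, 0, -0.7, 0, 0.3, 0, 0, -0.9, 0, 0.3, 0, 0, -1, 0, 0.3, 0, 0, -1, 0, 0.3, 0, 0, -1, 0]'

```text
time: 12.45
position: [0.5337, 0.2093, 0.1953]
tool_rot: [0.497, 0.868, 0.0, 0.0]
ft_force: [0.2, -0.6, 0.4]
grip_width: 0.0562
grip_force: 0.0
```

Run:
```python
from h import *
from itertools import product
C=cams();o=robot.get_obs();print(o["time"],o["position"],o["grip_width"])
im={n:cv2.imread(f"pics/{n}0.png") for n in C}; a=np.linspace(0,6.28,32)
def fit(x0,stack,win,mask,g=.006):
    G={}
    for n,(x,y,X,Y) in win.items():
        m=mask(cv2.cvtColor(im[n],cv2.COLOR_BGR2HSV)); z=np.zeros(m.shape);z[y:Y,x:X]=m[y:Y,x:X];G[n]=z
    def iou(p):
        t=0
        for n in G:
            b=np.zeros((1600,2560),np.uint8)
            for r,z0,z1 in stack:
                P=[[p[0]+r*np.cos(t_),p[1]+r*np.sin(t_),z] for t_ in a for z in(z0,z1)]
                cv2.fillConvexPoly(b,cv2.convexHull(((proj(C[n],P)+.5)*4).astype(np.int32)),1)
            b=cv2.resize(b.astype(np.float32),(640,400),interpolation=cv2.INTER_AREA)
            t+=np.minimum(b,G[n]).sum()/np.maximum(b,G[n]).sum()
        return t
    for d in(g,g/3):
        b=max((iou((x0[0]+i*d/2,x0[1]+j*d/2)),x0[0]+i*d/2,x0[1]+j*d/2) for i,j in product(range(-3,4),repeat=2));x0=b[1:]
    print([round(v,4) for v in b],{n:G[n].sum() for n in G}); return b[1:]
w=fit((.62,-.333),[(.018,0,.031),(.010,.031,.042)],{"top":(412,150,432,174),"side":(418,244,440,268)},lambda h:(h[...,1]>85)&(h[...,0]>8)&(h[...,0]<30)&(h[...,2]>90))
fit((.478,-.040),[(.02,0,.015),(.029,.025,.055),(.02,.055,.076)],{"top":(311,196,335,221),"side":(298,193,324,227)},lambda h:((h[...,2]>165)|(h[...,1]>90)))
fit((.578,-.0425),[(.0225,0,.106)],{"top":(315,158,334,184)},lambda h:(h[...,2]>150)|(h[...,1]>60))
print(robot.get_obs()["q"])
plan([(.54,.0,.2,.3),(*w,.12,-.3)],.3)
```

```text
12.55 [0.53691618 0.2099985  0.19857323] 0.05665523339415623
[np.float64(1.5375), 0.617, -0.335] {'top': np.float64(114.0), 'side': np.float64(241.0)}
[np.float64(0.8475), 0.479, -0.039] {'top': np.float64(173.0), 'side': np.float64(279.0)}
[np.float64(0.5858), 0.578, -0.0445] {'top': np.float64(327.0)}
[ 1.79062286e-01  4.87309405e-01  1.58977727e+00  4.65915143e-05
  1.05411894e+00 -3.51100220e-01]
[0.3,-0.76,-0.43,-0.01,0.29, 0.3,-0.77,-0.41,-0,0.29, 0.3,-0.79,-0.39,-0.01,0.28, 0.3,-0.8,-0.36,-0,0.29, 0.3,-0.8,-0.34,-0.01,0.29, 0.3,-0.82,-0.32,-0.01,0.29, 0.3,-0.82,-0.29,-0,0.28, 0.3,-0.83,-0.27,-0.01,0.29, 0.3,-0.82,-0.06,0.19,0.43, 0.3,-0.81,-0.03,0.19,0.43]
[0.3,-0.82,0.01,0.19,0.43, 0.3,-0.82,0.05,0.19,0.42, 0.3,-0.82,0.08,0.19,0.43, 0.3,-0.81,0.11,0.19,0.43, 0.3,-0.8,0.15,0.19,0.43, 0.3,-0.8,0.18,0.2,0.43, 0.3,-0.79,0.22,0.19,0.43, 0.3,-0.78,0.25,0.19,0.43, 0.3,-0.77,0.28,0.19,0.43, 0.3,-0.75,0.32,0.19,0.42]
[0.3,-0.74,0.35,0.19,0.43, 0.3,-0.73,0.38,0.19,0.43, 0.3,0,0,0,0, 0.3,0,0,0,0, 0.3,0,0,0,0, 0.3,0,0,0,0, 0.3,0,0,0,0, 0.3,0,0,0,0, 0.3,0,0,0,0, 0.3,0,0,0,0]
```

Call:
play_rows --steps '[0.3, -0.76, -0.43, -0.01, 0.29, 0.3, -0.77, -0.41, 0, 0.29, 0.3, -0.79, -0.39, -0.01, 0.28, 0.3, -0.8, -0.36, 0, 0.29, 0.3, -0.8, -0.34, -0.01, 0.29, 0.3, -0.82, -0.32, -0.01, 0.29, 0.3, -0.82, -0.29, 0, 0.28, 0.3, -0.83, -0.27, -0.01, 0.29, 0.3, -0.82, -0.06, 0.1, 0.43, 0.3, -0.81, -0.03, 0.1, 0.43]'

```text
time: 13.55
position: [0.5474, -0.0493, 0.1886]
tool_rot: [0.628, 0.778, -0.0, -0.0]
ft_force: [-0.5, 0.4, 0.2]
grip_width: 0.0562
grip_force: 0.0
```

Call:
play_rows --steps '[0.3, -0.82, 0.01, 0.1, 0.43, 0.3, -0.82, 0.05, 0.1, 0.42, 0.3, -0.82, 0.08, 0.1, 0.43, 0.3, -0.81, 0.11, 0.1, 0.43, 0.3, -0.8, 0.15, 0.15, 0.43, 0.3, -0.8, 0.18, 0.2, 0.43, 0.3, -0.79, 0.22, 0.25, 0.43, 0.3, -0.78, 0.25, 0.3, 0.43, 0.3, -0.77, 0.28, 0.3, 0.43, 0.3, -0.75, 0.32, 0.35, 0.42]'

```text
time: 14.55
position: [0.603, -0.2893, 0.1295]
tool_rot: [0.78, 0.626, -0.0, -0.0]
ft_force: [-0.0, -0.2, -0.3]
grip_width: 0.057
grip_force: 0.0
```

Call:
play_rows --steps '[0.3, -0.74, 0.35, 0.35, 0.43, 0.3, -0.73, 0.38, 0.35, 0.43, 0.3, 0, 0, 0, 0, 0.3, 0, 0, 0, 0, 0.3, 0, 0, 0, 0, 0.3, 0, 0, 0, 0, 0.3, 0, 0, 0, 0, 0.3, 0, 0, 0, 0, 0.3, 0, 0, 0, 0, 0.3, 0, 0, 0, 0]'

```text
time: 15.55
position: [0.614, -0.3356, 0.1096]
tool_rot: [0.805, 0.594, 0.0, 0.0]
ft_force: [-0.4, -0.7, 0.1]
grip_width: 0.0568
grip_force: 0.0
```

Run:
```python
from h import *
o=robot.get_obs();print(o["time"],o["position"],o["grip_width"])
plan([(.618,-.3345,.0185,-.3)],.3,.5)
```

```text
15.55 [ 0.61401964 -0.33559347  0.10964971] 0.056796518549017024
[0.3,0.01,0.02,0.43,0, 0.3,0.01,0.01,0.44,0, 0.3,0.01,0.02,0.43,0, 0.3,0.01,0.02,0.44,0, 0.3,0.01,0.01,0.43,0, 0.3,0.01,0.02,0.43,0, 0.3,0.01,0.02,0.44,0, 0.3,0,0,0,0, 0.3,0,0,0,0, 0.3,0,0,0,0]
```

Call:
play_rows --steps '[0.3, 0.01, 0.02, 0.43, 0, 0.3, 0.01, 0.01, 0.44, 0, 0.3, 0.01, 0.02, 0.43, 0, 0.3, 0.01, 0.02, 0.44, 0, 0.3, 0.01, 0.01, 0.43, 0, 0.3, 0.01, 0.02, 0.43, 0, 0.3, 0.01, 0.02, 0.44, 0, 0.3, 0, 0, 0, 0, 0.3, 0, 0, 0, 0, 0.3, 0, 0, 0, 0]' --grip_force 30

```text
time: 16.55
position: [0.6185, -0.3352, 0.0189]
tool_rot: [0.805, 0.593, 0.0, 0.001]
ft_force: [-0.8, 0.8, 0.2]
grip_width: 0.0567
grip_force: 0.0
```

Call:
play_rows --steps '[-1, 0, 0, 0, 0, -1, 0, 0, 0, 0, -1, 0, 0, 0, 0, -1, 0, 0, 0, 0, -1, 0, 0, 0, 0, -1, 0, 0, 0, 0, -1, 0, 0, 0, 0, -1, 0, 0, -0.2, 0, -1, 0, 0, -0.4, 0, -1, 0, 0, -0.5, 0]'

```text
time: 17.55
position: [0.617, -0.3341, 0.0511]
tool_rot: [0.805, 0.594, -0.0, -0.001]
ft_force: [0.4, -0.3, -1.1]
grip_width: 0.0339
grip_force: 30.0
```

Run:
```python
from h import *
o=robot.get_obs();print(o["time"],o["position"],o["grip_width"],o["grip_force"],o["ft_force"])
C=cams()
cv2.imwrite("pics/s3.png",np.hstack([cv2.resize(C[n]["image"][y:y+90,x:x+90,::-1],None,fx=4,fy=4) for n,x,y in(("side",385,195),("top",375,120))]))
plan([(.60,-.32,.2,-.3),(.55,.02,.2,.2),(.558,.2977,.14,.55)],-1)
```

```text
17.55 [ 0.61701803 -0.33413711  0.05112377] 0.033934601717635196 29.9995784915518 [ 0.37031159 -0.25880475 -1.07031869]
[-1,0.05,-0.13,-0.81,0, -1,0.06,-0.13,-0.81,0, -1,0.05,-0.13,-0.81,0, -1,0.05,-0.13,-0.8,0, -1,0.05,-0.13,-0.81,0, -1,0.06,-0.13,-0.81,0, -1,0.79,-0.38,-0,-0.38, -1,0.81,-0.35,-0,-0.39, -1,0.83,-0.32,-0,-0.38, -1,0.83,-0.29,-0,-0.39]
[-1,0.84,-0.25,-0,-0.38, -1,0.85,-0.22,-0,-0.39, -1,0.87,-0.19,-0,-0.38, -1,0.86,-0.16,-0,-0.39, -1,0.88,-0.12,-0,-0.38, -1,0.87,-0.09,-0,-0.39, -1,0.88,-0.05,-0,-0.38, -1,0.88,-0.02,-0,-0.39, -1,0.88,0.01,-0,-0.38, -1,0.82,0.19,0.18,-0.32]
[-1,0.81,0.22,0.18,-0.32, -1,0.81,0.24,0.19,-0.31, -1,0.8,0.27,0.18,-0.32, -1,0.79,0.29,0.18,-0.32, -1,0.78,0.32,0.18,-0.32, -1,0.77,0.35,0.18,-0.32, -1,0.75,0.36,0.18,-0.32, -1,0.75,0.4,0.19,-0.31, -1,0.73,0.41,0.18,-0.32, -1,0.72,0.44,0.18,-0.32]
```

View pics/s3.png

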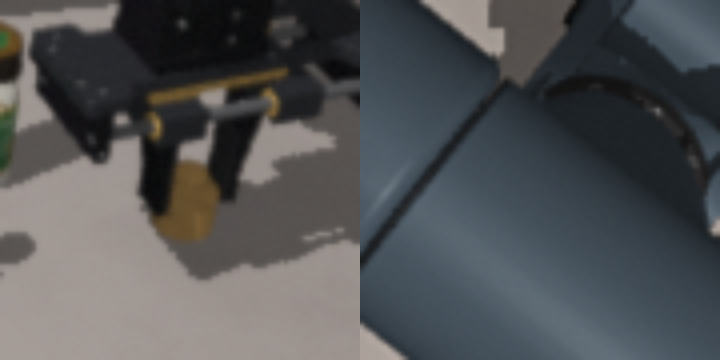

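The weight is held upright (crop (187,200)) and the grip reads 34 mm, which has the same bias as the stamp grip. Carrying it to the yellow pocket.

Call:
play_rows --steps '[-1, 0.05, -0.13, -0.81, 0, -1, 0.06, -0.13, -0.81, 0, -1, 0.05, -0.13, -0.81, 0, -1, 0.05, -0.13, -0.8, 0, -1, 0.05, -0.13, -0.81, 0, -1, 0.06, -0.13, -0.81, 0, -1, 0.79, -0.38, 0, -0.38, -1, 0.81, -0.35, 0, -0.39, -1, 0.83, -0.32, 0, -0.38, -1, 0.83, -0.29, 0, -0.39]'

```text
time: 18.65
position: [0.5824, -0.213, 0.1971]
tool_rot: [0.756, 0.654, 0.0, 0.0]
ft_force: [0.1, 1.1, -1.1]
grip_width: 0.0338
grip_force: 30.0
```

Call:
play_rows --steps '[-1, 0.84, -0.25, 0, -0.38, -1, 0.85, -0.22, 0, -0.39, -1, 0.87, -0.19, 0, -0.38, -1, 0.86, -0.16, 0, -0.39, -1, 0.88, -0.12, 0, -0.38, -1, 0.87, -0.09, 0, -0.39, -1, 0.88, -0.05, 0, -0.38, -1, 0.88, -0.02, 0, -0.39, -1, 0.88, 0.01, 0, -0.38, -1, 0.82, 0.19, 0.18, -0.32]'

```text
time: 19.65
position: [0.5485, 0.0475, 0.1922]
tool_rot: [0.62, 0.785, 0.0, 0.0]
ft_force: [-0.3, -0.4, -2.8]
grip_width: 0.0338
grip_force: 30.0
```

Call:
play_rows --steps '[-1, 0.81, 0.22, 0.18, -0.32, -1, 0.81, 0.24, 0.19, -0.31, -1, 0.8, 0.27, 0.18, -0.32, -1, 0.79, 0.29, 0.18, -0.32, -1, 0.78, 0.32, 0.18, -0.32, -1, 0.77, 0.35, 0.18, -0.32, -1, 0.75, 0.36, 0.18, -0.32, -1, 0.75, 0.4, 0.19, -0.31, -1, 0.73, 0.41, 0.18, -0.32, -1, 0.72, 0.44, 0.18, -0.32]'

```text
time: 20.65
position: [0.5562, 0.2999, 0.1368]
tool_rot: [0.488, 0.873, 0.0, 0.0]
ft_force: [-1.1, 0.2, -2.1]
grip_width: 0.0336
grip_force: 30.0
```

Call:
play_rows --steps '[-1, 0, 0, 0.1, 0, -1, 0, 0, 0.3, 0, -1, 0, 0, 0.5, 0, -1, 0, 0, 0.5, 0, -1, 0, 0, 0.3, 0, -1, 0, 0, 0.1, 0, -1, 0, 0, 0, 0, -1, 0, 0, 0, 0, -1, 0, 0, 0, 0, -1, 0, 0, 0, 0]'

```text
time: 21.65
position: [0.5568, 0.2991, 0.0834]
tool_rot: [0.488, 0.873, 0.0, 0.0]
ft_force: [-0.4, 0.6, -1.4]
grip_width: 0.0341
grip_force: 30.0
```

Run:
```python
from h import *
o=robot.get_obs();print(o["time"],o["position"],o["grip_width"],o["grip_force"],o["ft_force"])
C=cams()
cv2.imwrite("pics/s4.png",np.hstack([cv2.resize(C[n]["image"][y:y+90,x:x+95,::-1],None,fx=4,fy=4) for n,x,y in(("side",240,110),("top",185,125))]))
plan([(.558,.2977,.045,None)],-1,.5)
```

```text
21.65 [0.55676    0.29908919 0.08341166] 0.03409491221831716 29.999517748947255 [-0.38502288  0.60571833 -1.40749008]
[-1,-0.02,0.01,0.42,-0, -1,-0.02,0,0.43,-0, -1,-0.02,0.01,0.42,-0, -1,0,0,0,0, -1,0,0,0,0, -1,0,0,0,0, -1,0,0,0,0, -1,0,0,0,0, -1,0,0,0,0, -1,0,0,0,0]
```

View pics/s4.png

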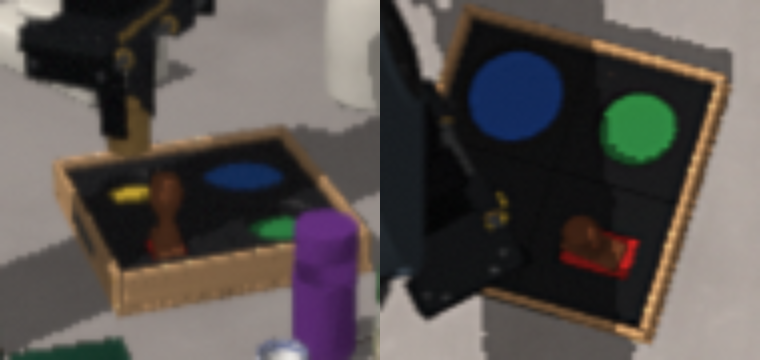

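The stamp stands in the red pocket (top crop (597,247)). The weight is above the yellow pocket, so I'm lowering it.

Call:
play_rows --steps '[-1, -0.02, 0.01, 0.3, 0, -1, -0.02, 0, 0.3, 0, -1, -0.02, 0.01, 0.3, 0, -1, 0, 0, 0.2, 0, -1, 0, 0, 0.15, 0, -1, 0, 0, 0.15, 0, -1, 0, 0, 0.1, 0, -1, 0, 0, 0.1, 0, -1, 0, 0, 0, 0, -1, 0, 0, 0, 0]'

```text
time: 22.75
position: [0.5579, 0.2977, 0.0349]
tool_rot: [0.489, 0.873, 0.0, 0.0]
ft_force: [0.6, -0.2, -1.9]
grip_width: 0.0338
grip_force: 30.0
```

Call:
play_rows --steps '[-1, 0, 0, 0.03, 0, -1, 0, 0, 0.03, 0, -1, 0, 0, 0, 0, -1, 0, 0, 0, 0, 0.3, 0, 0, 0, 0, 0.3, 0, 0, 0, 0, 0.3, 0, 0, 0, 0, 0.3, 0, 0, 0, 0, 0.3, 0, 0, -0.2, 0, 0.3, 0, 0, -0.4, 0]'

```text
time: 23.75
position: [0.5571, 0.2974, 0.0508]
tool_rot: [0.489, 0.873, -0.001, -0.001]
ft_force: [-0.5, 0.5, 0.2]
grip_width: 0.0563
grip_force: 0.0
```

Call:
play_rows --steps '[0.6, 0, 0, -0.8, 0, 0.7, 0, 0, -0.9, 0, 0.8, 0, 0, -0.9, 0, 1, 0, 0, -0.9, 0, 1, 0, 0, -0.9, 0, 1, 0, 0, 0, 0, 1, 0, 0, 0, 0, 1, 0, 0, 0, 0, 1, 0, 0, 0, 0, 1, 0, 0, 0, 0]'

```text
time: 24.75
position: [0.5571, 0.2974, 0.1816]
tool_rot: [0.489, 0.873, -0.001, -0.001]
ft_force: [0.2, -0.5, 0.3]
grip_width: 0.0868
grip_force: 0.0
```

Run:
```python
from h import *
o=robot.get_obs();print(o["time"],o["position"],o["grip_width"],o["q"])
plan([(.50,.12,.2,.2),(.478,-.0395,.16,-.3)],1)
```

```text
24.75 [0.5571263  0.29742606 0.18163073] 0.08679619310606873 [ 3.13678513e-01  5.83207617e-01  1.45352546e+00  2.34267360e-05
  1.10742521e+00 -2.36243121e-01]
[1,-0.58,-0.67,-0.09,0.5, 1,-0.61,-0.65,-0.08,0.5, 1,-0.64,-0.61,-0.09,0.5, 1,-0.67,-0.58,-0.09,0.5, 1,-0.7,-0.54,-0.09,0.5, 1,-0.73,-0.51,-0.08,0.5, 1,-0.75,-0.48,-0.09,0.5, 1,-0.72,-0.25,0.19,0.71, 1,-0.74,-0.2,0.19,0.72, 1,-0.76,-0.15,0.19,0.71]
[1,-0.76,-0.09,0.19,0.72, 1,-0.76,-0.04,0.19,0.71, 1,-0.77,0.01,0.19,0.71, 1,-0.76,0.07,0.19,0.72, 1,0,0,0,0, 1,0,0,0,0, 1,0,0,0,0, 1,0,0,0,0, 1,0,0,0,0, 1,0,0,0,0]
```

Run:
```python
from h import *
plan([(.50,.12,.2,1.1),(.478,-.0395,.16,1.55)],1)
```

```text
[1,-0.58,-0.67,-0.09,-0.79, 1,-0.52,-0.72,-0.08,-0.78, 1,-0.47,-0.76,-0.09,-0.79, 1,-0.4,-0.79,-0.09,-0.78, 1,-0.34,-0.82,-0.09,-0.79, 1,-0.28,-0.84,-0.08,-0.79, 1,-0.21,-0.86,-0.09,-0.78, 1,-0.25,-0.72,0.19,-0.64, 1,-0.21,-0.74,0.19,-0.65, 1,-0.15,-0.75,0.19,-0.64]
[1,-0.11,-0.76,0.19,-0.64, 1,-0.06,-0.77,0.19,-0.64, 1,-0.01,-0.76,0.19,-0.65, 1,0.04,-0.77,0.19,-0.64, 1,0,0,0,0, 1,0,0,0,0, 1,0,0,0,0, 1,0,0,0,0, 1,0,0,0,0, 1,0,0,0,0]
```

Call:
play_rows --steps '[1, -0.58, -0.67, -0.09, -0.79, 1, -0.52, -0.72, -0.08, -0.78, 1, -0.47, -0.76, -0.09, -0.79, 1, -0.4, -0.79, -0.09, -0.78, 1, -0.34, -0.82, -0.09, -0.79, 1, -0.28, -0.84, -0.08, -0.79, 1, -0.21, -0.86, -0.09, -0.78, 1, -0.25, -0.72, 0.19, -0.64, 1, -0.21, -0.74, 0.19, -0.65, 1, -0.15, -0.75, 0.19, -0.64]' --grip_force 25

```text
time: 25.75
position: [0.491, 0.0511, 0.1836]
tool_rot: [0.137, 0.991, -0.0, -0.0]
ft_force: [0.2, 0.2, -0.7]
grip_width: 0.0872
grip_force: 0.0
```

Call:
play_rows --steps '[1, -0.11, -0.76, 0.19, -0.64, 1, -0.06, -0.77, 0.19, -0.64, 1, -0.01, -0.76, 0.19, -0.65, 1, 0.04, -0.77, 0.19, -0.64, 1, 0, 0, 0, 0, 1, 0, 0, 0, 0, 1, 0, 0, 0, 0, 1, 0, 0, 0, 0, 1, 0, 0, 0, 0, 1, 0, 0, 0, 0]'

```text
time: 26.75
position: [0.4789, -0.0387, 0.1615]
tool_rot: [0.01, 1.0, -0.0, 0.0]
ft_force: [-0.0, -0.7, -0.1]
grip_width: 0.087
grip_force: 0.0
```

Run:
```python
from h import *
o=robot.get_obs();print(o["time"],o["position"],o["grip_width"],o["q"])
C=cams()
cv2.imwrite("pics/s5.png",np.hstack([cv2.resize(C[n]["image"][y:y+100,x:x+100,::-1],None,fx=4,fy=4) for n,x,y in(("side",235,120),("top",185,125))]))
plan([(.478,-.0395,.028,None)],1,.6)
```

```text
26.75 [ 0.47894336 -0.03869795  0.16149913] 0.08695850264446874 [-3.13750796e-01  4.29354843e-01  1.85151509e+00  2.91466856e-05
  8.60461490e-01 -1.86466442e+00]
[1,0,-0,0.56,-0, 1,0.01,-0,0.55,-0, 1,0,-0.01,0.56,-0, 1,0.01,0,0.55,-0, 1,-0,-0,0.56,-0, 1,0,-0,0.56,-0, 1,0.01,-0.01,0.55,-0, 1,0,0,0.56,-0, 1,0,0,0,0, 1,0,0,0,0]
```

View pics/s5.png

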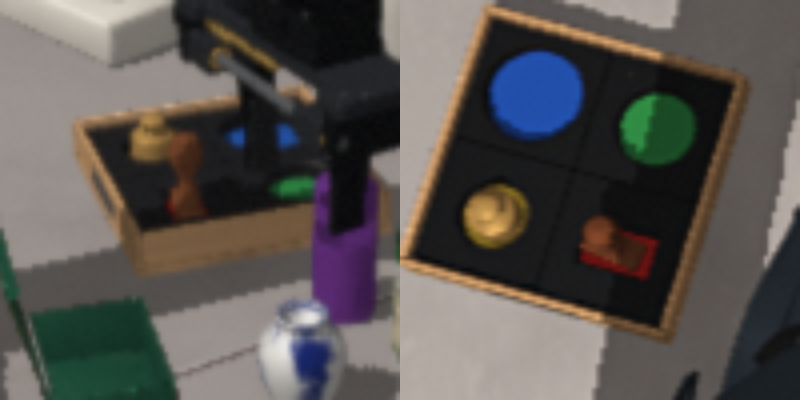

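The weight stands inside the yellow pocket (top crop (495,215)) and the stamp in the red one (617,245). Next, the porcelain jar.

Call:
play_rows --steps '[1, 0, 0, 0.56, 0, 1, 0.01, 0, 0.55, 0, 1, 0, -0.01, 0.56, 0, 1, 0.01, 0, 0.55, 0, 1, 0, 0, 0.56, 0, 1, 0, 0, 0.56, 0, 1, 0.01, -0.01, 0.55, 0, 1, 0, 0, 0.56, 0, 1, 0, 0, 0, 0, 1, 0, 0, 0, 0]'

```text
time: 27.85
position: [0.4779, -0.0398, 0.0278]
tool_rot: [0.01, 1.0, 0.0, -0.0]
ft_force: [1.1, -0.0, -0.4]
grip_width: 0.0869
grip_force: 0.0
```

Call:
play_rows --steps '[-1, 0, 0, 0, 0, -1, 0, 0, 0, 0, -1, 0, 0, 0, 0, -1, 0, 0, 0, 0, -1, 0, 0, 0, 0, -1, 0, 0, 0, 0, -1, 0, 0, 0, 0, -1, 0, 0, -0.2, 0, -1, 0, 0, -0.4, 0, -1, 0, 0, -0.5, 0]'

```text
time: 28.85
position: [0.4773, -0.0397, 0.0612]
tool_rot: [0.01, 1.0, 0.0, -0.001]
ft_force: [-0.1, 0.6, -2.5]
grip_width: 0.0577
grip_force: 25.0
```

Run:
```python
from h import *
o=robot.get_obs();print(o["time"],o["position"],o["grip_width"],o["grip_force"])
plan([(.478,-.0395,.21,None),(.50,.1,.21,1.3),(.6491,.2746,.16,.7)],-1)
```

```text
28.85 [ 0.47727235 -0.03966421  0.06115771] 0.05771570829403919 24.99998293351382
[-1,-0,0,-0.83,-0, -1,-0.01,0,-0.82,-0, -1,-0,0,-0.83,-0, -1,-0.01,0,-0.83,-0, -1,-0,0,-0.82,-0, -1,-0,0.01,-0.83,-0, -1,-0.11,0.78,-0,0.42, -1,-0.07,0.78,-0,0.41, -1,-0.04,0.78,-0,0.42, -1,-0.01,0.78,-0,0.42]
[-1,0.02,0.79,-0,0.41, -1,0.06,0.78,-0,0.42, -1,-0.36,0.77,0.19,0.67, -1,-0.31,0.79,0.18,0.66, -1,-0.25,0.82,0.19,0.67, -1,-0.2,0.82,0.18,0.67, -1,-0.14,0.84,0.19,0.66, -1,-0.09,0.85,0.18,0.67, -1,-0.03,0.85,0.19,0.67, -1,0.02,0.85,0.18,0.66]
[-1,0.09,0.84,0.19,0.67, -1,0,0,0,0, -1,0,0,0,0, -1,0,0,0,0, -1,0,0,0,0, -1,0,0,0,0, -1,0,0,0,0, -1,0,0,0,0, -1,0,0,0,0, -1,0,0,0,0]
```

Call:
play_rows --steps '[-1, 0, 0, -0.83, 0, -1, -0.01, 0, -0.82, 0, -1, 0, 0, -0.83, 0, -1, -0.01, 0, -0.83, 0, -1, 0, 0, -0.82, 0, -1, 0, 0.01, -0.83, 0, -1, -0.11, 0.78, 0, 0.42, -1, -0.07, 0.78, 0, 0.41, -1, -0.04, 0.78, 0, 0.42, -1, -0.01, 0.78, 0, 0.42]'

```text
time: 29.85
position: [0.4926, 0.0541, 0.2102]
tool_rot: [0.095, 0.995, -0.0, -0.0]
ft_force: [0.4, -0.4, -2.3]
grip_width: 0.0577
grip_force: 25.0
```

Call:
play_rows --steps '[-1, 0.02, 0.79, 0, 0.41, -1, 0.06, 0.78, 0, 0.42, -1, -0.36, 0.77, 0.19, 0.67, -1, -0.31, 0.79, 0.18, 0.66, -1, -0.25, 0.82, 0.19, 0.67, -1, -0.2, 0.82, 0.18, 0.67, -1, -0.14, 0.84, 0.19, 0.66, -1, -0.09, 0.85, 0.18, 0.67, -1, -0.03, 0.85, 0.19, 0.67, -1, 0.02, 0.85, 0.18, 0.66]'

```text
time: 30.85
position: [0.6331, 0.2557, 0.1652]
tool_rot: [0.392, 0.92, -0.0, -0.001]
ft_force: [0.1, -0.5, -1.8]
grip_width: 0.0578
grip_force: 25.0
```

Call:
play_rows --steps '[-1, 0.09, 0.84, 0.19, 0.67, -1, 0, 0, 0, 0, -1, 0, 0, 0, 0, -1, 0, 0, 0.2, 0, -1, 0, 0, 0.4, 0, -1, 0, 0, 0.5, 0, -1, 0, 0, 0.5, 0, -1, 0, 0, 0.3, 0, -1, 0, 0, 0, 0, -1, 0, 0, 0, 0]'

```text
time: 31.85
position: [0.6496, 0.2744, 0.1021]
tool_rot: [0.422, 0.907, -0.0, -0.0]
ft_force: [0.9, 0.2, -2.1]
grip_width: 0.0576
grip_force: 25.0
```

Run:
```python
from h import *
o=robot.get_obs();print(o["time"],o["position"],o["grip_width"],o["grip_force"],o["ft_force"])
C=cams()
cv2.imwrite("pics/s6.png",np.hstack([cv2.resize(C[n]["image"][y:y+100,x:x+100,::-1],None,fx=4,fy=4) for n,x,y in(("side",245,95),("top",185,125))]))
plan([(.6491,.2746,.042,None)],-1,.3)
```

```text
31.85 [0.64963613 0.27441667 0.10206729] 0.05764952498630355 24.99994296580553 [ 0.91061191  0.24769009 -2.09582632]
[-1,0,-0,0.29,-0, -1,0.01,-0.01,0.29,-0, -1,0,-0,0.29,-0, -1,0,-0.01,0.3,-0, -1,0.01,-0,0.29,-0, -1,0,-0.01,0.29,-0, -1,0,-0,0.29,-0, -1,0,0,0,0, -1,0,0,0,0, -1,0,0,0,0]
```

View pics/s6.png

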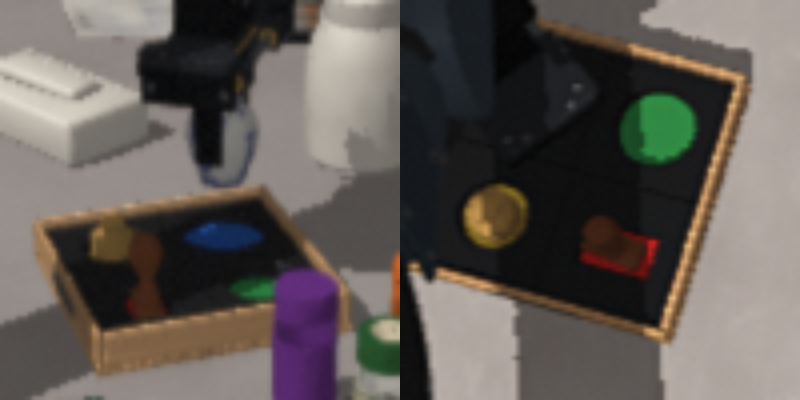

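The jar hangs upright above the blue pocket (side crop (222,150)). Lowering.

Call:
play_rows --steps '[-1, 0, 0, 0.29, 0, -1, 0, 0, 0.29, 0, -1, 0, 0, 0.29, 0, -1, 0, 0, 0.3, 0, -1, 0, 0, 0.29, 0, -1, 0, 0, 0.25, 0, -1, 0, 0, 0.15, 0, -1, 0, 0, 0.1, 0, -1, 0, 0, 0.03, 0, -1, 0, 0, 0, 0]'

```text
time: 32.95
position: [0.6498, 0.2745, 0.043]
tool_rot: [0.422, 0.907, 0.0, 0.0]
ft_force: [-0.4, 0.4, -2.1]
grip_width: 0.0574
grip_force: 25.0
```

Call:
play_rows --steps '[-1, 0, 0, 0.03, 0, -1, 0, 0, 0.02, 0, -1, 0, 0, 0, 0, 0.8, 0, 0, 0, 0, 0.8, 0, 0, 0, 0, 0.8, 0, 0, 0, 0, 0.8, 0, 0, 0, 0, 0.8, 0, 0, -0.3, 0, 0.8, 0, 0, -0.7, 0, 0.8, 0, 0, -1, 0]'

```text
time: 33.95
position: [0.6483, 0.2741, 0.1006]
tool_rot: [0.422, 0.907, -0.001, -0.002]
ft_force: [1.0, -0.6, -0.2]
grip_width: 0.0784
grip_force: 0.0
```

Call:
play_rows --steps '[0.8, 0, 0, -1, 0, 0.8, 0, 0, -1, 0, 0.8, 0, 0, -1, 0, 0.8, 0, 0, -1, 0, 0.8, 0, 0, 0, 0, 0.8, 0, 0, 0, 0, 0.8, 0, 0, 0, 0, 0.8, 0, 0, 0, 0, 0.8, 0, 0, 0, 0, 0.8, 0, 0, 0, 0]'

```text
time: 34.95
position: [0.6493, 0.2743, 0.2202]
tool_rot: [0.422, 0.907, -0.001, -0.001]
ft_force: [0.5, 0.2, -0.4]
grip_width: 0.0784
grip_force: 0.0
```

Run:
```python
from h import *
o=robot.get_obs();print(o["time"],o["position"],o["grip_width"],o["q"])
plan([(.60,.12,.24,.3),(.578,-.0428,.2,-.1)],.65)
```

```text
34.95 [0.64927856 0.27434011 0.22024761] 0.07841997675856639 [ 2.41655438e-01  6.42822194e-01  1.21153081e+00 -3.54266664e-05
  1.28904551e+00 -4.58310503e-01]
[0.65,-0.41,-0.65,-0.09,0.57, 0.65,-0.45,-0.63,-0.1,0.57, 0.65,-0.48,-0.6,-0.09,0.57, 0.65,-0.52,-0.58,-0.1,0.58, 0.65,-0.55,-0.54,-0.09,0.57, 0.65,-0.57,-0.51,-0.09,0.57, 0.65,-0.61,-0.48,-0.1,0.57, 0.65,-0.71,-0.33,0.19,0.57, 0.65,-0.73,-0.29,0.19,0.57, 0.65,-0.74,-0.24,0.19,0.57]
[0.65,-0.75,-0.21,0.19,0.58, 0.65,-0.77,-0.15,0.19,0.57, 0.65,-0.77,-0.12,0.19,0.57, 0.65,-0.78,-0.07,0.19,0.57, 0.65,0,0,0,0, 0.65,0,0,0,0, 0.65,0,0,0,0, 0.65,0,0,0,0, 0.65,0,0,0,0, 0.65,0,0,0,0]
```

Call:
play_rows --steps '[0.65, -0.41, -0.65, -0.09, 0.57, 0.65, -0.45, -0.63, -0.1, 0.57, 0.65, -0.48, -0.6, -0.09, 0.57, 0.65, -0.52, -0.58, -0.1, 0.58, 0.65, -0.55, -0.54, -0.09, 0.57, 0.65, -0.57, -0.51, -0.09, 0.57, 0.65, -0.61, -0.48, -0.1, 0.57, 0.65, -0.71, -0.33, 0.19, 0.57, 0.65, -0.73, -0.29, 0.19, 0.57, 0.65, -0.74, -0.24, 0.19, 0.57]' --grip_force 20

```text
time: 35.95
position: [0.5907, 0.0494, 0.2238]
tool_rot: [0.661, 0.75, 0.0, 0.0]
ft_force: [-0.3, -0.3, 0.5]
grip_width: 0.0717
grip_force: 0.0
```

Call:
play_rows --steps '[0.65, -0.75, -0.21, 0.19, 0.58, 0.65, -0.77, -0.15, 0.19, 0.57, 0.65, -0.77, -0.12, 0.19, 0.57, 0.65, -0.78, -0.07, 0.19, 0.57, 0.65, 0, 0, 0, 0, 0.65, 0, 0, 0, 0, 0.65, 0, 0, 0, 0, 0.65, 0, 0, 0, 0, 0.65, 0, 0, 0, 0, 0.65, 0, 0, 0, 0]'

```text
time: 36.95
position: [0.5785, -0.042, 0.2014]
tool_rot: [0.741, 0.671, 0.0, 0.0]
ft_force: [0.1, -0.4, -0.3]
grip_width: 0.0719
grip_force: 0.0
```

Run:
```python
from h import *
o=robot.get_obs();print(o["time"],o["position"],o["grip_width"],o["q"])
C=cams()
cv2.imwrite("pics/s7.png",np.hstack([cv2.resize(C[n]["image"][y:y+130,x:x+130,::-1],None,fx=3,fy=3) for n,x,y in(("side",250,120),("top",185,125))]))
plan([(.578,-.0428,.054,-.2)],.65,.6)
```

```text
36.95 [ 0.57849493 -0.04195302  0.20141328] 0.07192458867763421 [-2.64975066e-01  4.92084586e-01  1.57056373e+00  3.87838928e-05
  1.07861752e+00 -1.66148291e-01]
[0.65,-0,-0,0.55,0.11, 0.65,-0,-0,0.54,0.11, 0.65,-0.01,-0,0.55,0.12, 0.65,0,-0.01,0.54,0.11, 0.65,-0,0,0.55,0.11, 0.65,-0,0,0.54,0.11, 0.65,-0.01,0,0.55,0.11, 0.65,0,0,0.55,0.12, 0.65,-0,-0,0.54,0.11, 0.65,0,0,0,0]
```

View pics/s7.png

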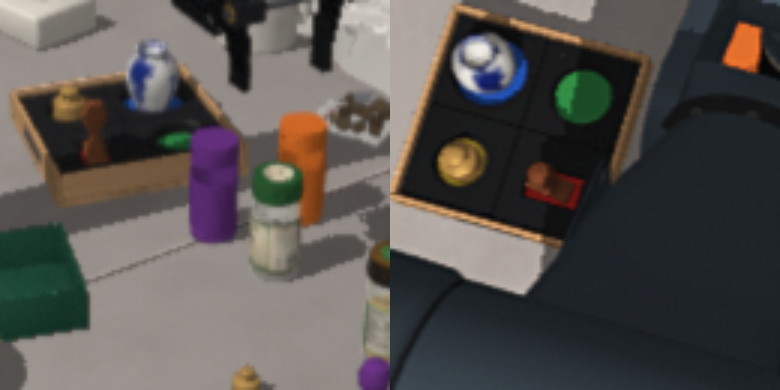

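The porcelain jar stands in the blue pocket (side crop (152,80)). The open fingers straddle the green-capped jar (275,220). Descending.

Call:
play_rows --steps '[0.65, 0, 0, 0.55, 0.11, 0.65, 0, 0, 0.54, 0.11, 0.65, -0.01, 0, 0.55, 0.12, 0.65, 0, -0.01, 0.54, 0.11, 0.65, 0, 0, 0.55, 0.11, 0.65, 0, 0, 0.54, 0.11, 0.65, -0.01, 0, 0.55, 0.11, 0.65, 0, 0, 0.55, 0.12, 0.65, 0, 0, 0.54, 0.11, 0.65, 0, 0, 0, 0]'

```text
time: 38.05
position: [0.5765, -0.0427, 0.052]
tool_rot: [0.774, 0.633, -0.001, -0.002]
ft_force: [0.3, 0.3, 0.3]
grip_width: 0.0721
grip_force: 0.0
```

Call:
play_rows --steps '[-1, 0, 0, 0, 0, -1, 0, 0, 0, 0, -1, 0, 0, 0, 0, -1, 0, 0, 0, 0, -1, 0, 0, 0, 0, -1, 0, 0, 0, 0, -1, 0, 0, 0, 0, -1, 0, 0, -0.2, 0, -1, 0, 0, -0.4, 0, -1, 0, 0, -0.5, 0]'

```text
time: 39.05
position: [0.5768, -0.0428, 0.0869]
tool_rot: [0.774, 0.633, -0.001, -0.001]
ft_force: [0.0, -1.3, -1.1]
grip_width: 0.0456
grip_force: 19.9
```

Run:
```python
from h import *
o=robot.get_obs();print(o["time"],o["position"],o["grip_width"],o["grip_force"])
plan([(.578,-.0428,.23,None),(.59,.08,.23,.0),(.626,.1835,.16,.4)],-1,.8)
```

```text
39.05 [ 0.57680623 -0.0428417   0.08689976] 0.0456299579092936 19.889925869977674
[-1,0,0.01,-0.8,-0, -1,0,0,-0.79,-0, -1,0,0.01,-0.8,-0, -1,0.01,0.01,-0.79,-0, -1,-0,0,-0.8,-0, -1,-0,0.01,-0.79,-0, -1,0.68,-0.07,-0,-0.33, -1,0.69,-0.05,-0,-0.34, -1,0.68,-0.02,-0,-0.33, -1,0.69,-0.01,-0,-0.34]
[-1,0.68,0.02,-0,-0.33, -1,0.68,0.05,-0,-0.34, -1,0.58,0.2,0.39,-0.67, -1,0.56,0.24,0.39,-0.66, -1,0.54,0.27,0.39,-0.67, -1,0.53,0.31,0.39,-0.67, -1,0.5,0.34,0.38,-0.66, -1,0.48,0.38,0.39,-0.67, -1,0,0,0,0, -1,0,0,0,0]
```

Call:
play_rows --steps '[-1, 0, 0.01, -0.8, 0, -1, 0, 0, -0.79, 0, -1, 0, 0.01, -0.8, 0, -1, 0.01, 0.01, -0.79, 0, -1, 0, 0, -0.8, 0, -1, 0, 0.01, -0.79, 0, -1, 0.68, -0.07, 0, -0.33, -1, 0.69, -0.05, 0, -0.34, -1, 0.68, -0.02, 0, -0.33, -1, 0.69, -0.01, 0, -0.34]'

```text
time: 40.05
position: [0.5864, 0.0397, 0.2305]
tool_rot: [0.73, 0.683, -0.0, -0.0]
ft_force: [0.0, 0.8, -1.3]
grip_width: 0.0457
grip_force: 19.9
```

Call:
play_rows --steps '[-1, 0.68, 0.02, 0, -0.33, -1, 0.68, 0.05, 0, -0.34, -1, 0.58, 0.2, 0.39, -0.67, -1, 0.56, 0.24, 0.39, -0.66, -1, 0.54, 0.27, 0.39, -0.67, -1, 0.53, 0.31, 0.39, -0.67, -1, 0.5, 0.34, 0.38, -0.66, -1, 0.48, 0.38, 0.39, -0.67, -1, 0, 0, 0, 0, -1, 0, 0, 0, 0]'

```text
time: 41.05
position: [0.6263, 0.1832, 0.16]
tool_rot: [0.553, 0.833, -0.001, -0.0]
ft_force: [-0.4, -1.4, -1.4]
grip_width: 0.0456
grip_force: 19.9
```

Run:
```python
from h import *
o=robot.get_obs();print(o["time"],o["position"],o["grip_width"],o["grip_force"])
C=cams()
cv2.imwrite("pics/s8.png",np.hstack([cv2.resize(C[n]["image"][y:y+130,x:x+130,::-1],None,fx=3,fy=3) for n,x,y in(("side",250,70),("top",185,110))]))
plan([(.626,.1835,.075,None)],-1,.5)
```

```text
41.05 [0.6263458  0.18319096 0.16004096] 0.04564765016177555 19.89011370143089
[-1,0.01,-0,0.48,-0, -1,0,-0.01,0.47,-0, -1,0.01,0,0.48,-0, -1,0.01,-0,0.48,-0, -1,0.01,-0,0.47,-0, -1,0,-0.01,0.48,-0, -1,0,0,0,0, -1,0,0,0,0, -1,0,0,0,0, -1,0,0,0,0]
```

View pics/s8.png

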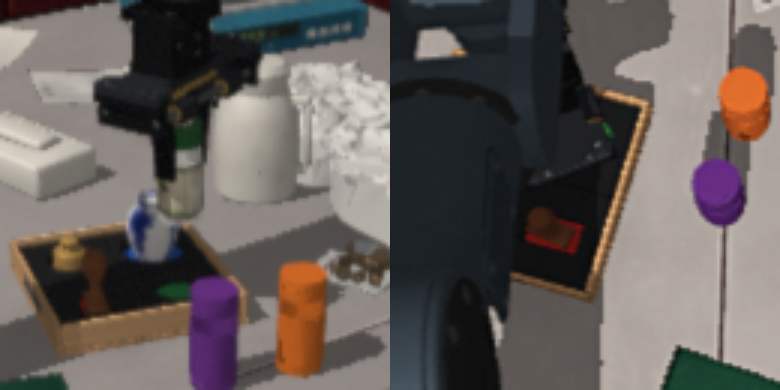

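The jar hangs upright over the green pocket (side crop (185,175)). Lowering and releasing.

Call:
play_rows --steps '[-1, 0.01, 0, 0.45, 0, -1, 0, -0.01, 0.5, 0, -1, 0, 0, 0.5, 0, -1, 0, 0, 0.5, 0, -1, 0, 0, 0.45, 0, -1, 0, 0, 0.3, 0, -1, 0, 0, 0.2, 0, -1, 0, 0, 0.1, 0, -1, 0, 0, 0.05, 0, -1, 0, 0, 0, 0]'

```text
time: 42.15
position: [0.6271, 0.1835, 0.0691]
tool_rot: [0.553, 0.834, 0.0, 0.0]
ft_force: [0.2, -0.0, -2.3]
grip_width: 0.0455
grip_force: 19.9
```

Call:
play_rows --steps '[-1, 0, 0, 0.05, 0, -1, 0, 0, 0.04, 0, -1, 0, 0, 0, 0, 0.4, 0, 0, 0, 0, 0.4, 0, 0, 0, 0, 0.4, 0, 0, 0, 0, 0.4, 0, 0, 0, 0, 0.4, 0, 0, -0.2, 0, 0.4, 0, 0, -0.5, 0, 0.4, 0, 0, -0.9, 0]'

```text
time: 43.15
position: [0.6254, 0.1832, 0.1134]
tool_rot: [0.553, 0.833, -0.001, -0.002]
ft_force: [-0.1, 0.2, 0.4]
grip_width: 0.0607
grip_force: 0.0
```

Call:
play_rows --steps '[0.4, 0, 0, -1, 0, 0.4, 0, 0, -1, 0, 0.4, 0, 0, -1, 0, 0.4, 0, 0, -1, 0, 0.4, 0.9, 0, 0, 0, 0.4, 0.9, 0, 0, 0, 0.4, 0.9, 0, 0, 0, 0.4, 0.9, 0, 0, 0, 0.4, 0.9, 0, 0, 0, 0.4, 0.9, 0, 0, 0]'

```text
time: 44.15
position: [0.5633, 0.3337, 0.2355]
tool_rot: [0.553, 0.833, 0.001, 0.0]
ft_force: [-0.4, 0.1, 0.2]
grip_width: 0.0609
grip_force: 0.0
```

Call:
play_rows --steps '[0.4, 0.9, 0, 0, 0, 0.4, 0.9, 0, 0, 0, 0.4, 0.9, 0, 0, 0, 0.4, 0.9, 0, 0, 0, 0.4, 0.5, 0, 0, 0, 0.4, 0, 0, 0, 0, 0.4, 0, 0, 0, 0, 0.4, 0, 0, 0, 0, 0.4, 0, 0, 0, 0, 0.4, 0, 0, 0, 0]'

```text
time: 45.15
position: [0.5163, 0.445, 0.234]
tool_rot: [0.553, 0.833, -0.0, 0.0]
ft_force: [-0.1, -0.1, -0.4]
grip_width: 0.061
grip_force: 0.0
```

Run:
```python
from h import *
o=robot.get_obs();print(o["time"],o["position"],o["ft_force"])
C=cams()
cv2.imwrite("pics/s9.png",np.hstack([cv2.resize(C[n]["image"][y:y+200,x:x+h,::-1],None,fx=1.9,fy=2.6,interpolation=2) for n,x,y,h in(("side",240,130,210),("top",180,110,210))]))
```

```text
45.15 [0.51634897 0.44496071 0.23395721] [-0.05008917 -0.08494327 -0.42562777]
```

View pics/s9.png

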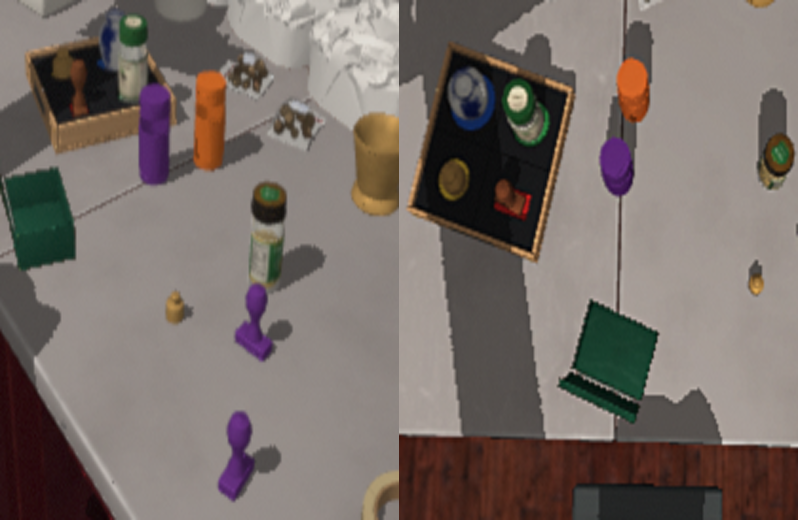

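All four stand in their pockets (the green jar's cap is at top crop (519,97)), and the brown jar (778,160) and small weight (756,280) haven't moved. One numeric check of the cap and the stamp knob, then hand in.

Run:
```python
from h import *
C=cams()
a=lambda x,y:np.array((180+(x-399)/1.9,110+y/2.6)); b=lambda x,y:np.array((240+x/1.9,130+y/2.6))
g,e1=tri(C,a(519,97),b(132,24)); s,e2=tri(C,a(504,190),b(80,80))
print(g.round(4),e1,s.round(4),e2)
dg=np.hypot(*(g[:2]-[.626,.1835]));ds=np.hypot(*(s[:2]-[.5349,.2066]));print(dg,ds)
if dg<.009 and ds<.009: print(robot.hand_in())
```

```text
[0.6263 0.1827 0.1186] 0.6962058305953747 [0.5394 0.2105 0.0569] 0.27308025715740314
0.0008875206098045744 0.005983668187778377
the job is handed in; nothing more can be done
None
```

The stamp, larger weight, green-capped jar and porcelain jar are each in their own pocket, the brown-capped jar and smaller weight look unmoved, and the job is handed in; no verdict was returned, and only the green cap (1 mm off centre) and stamp knob (6 mm) were measured at the end.

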